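# Open the ratchet clamp on a glued planter box

### The arm

A 6-joint arm with a two-finger parallel gripper is mounted at the origin on the work surface. World frame = base frame: x ahead of the robot, y to its left, z up, the work surface at z = 0. Lengths are in m, angles in rad, forces in N, time in s.
With the tool pointing down it reaches from about 0.25 to 0.725 m from the base axis. Payload 4 kg.
Tool frame: the origin (TCP) lies on the centre line of the jaws, within the pads' length; the fingertips stand 17 mm ahead of it and the grasp point (between the pads) lies 2 mm behind it; z points along the fingers, y is the line along which they close (so a half turn about z gives the same grasp; the last joint's range is limited). The gripper opens to 85 mm and grips with 20 to 120 N. Pads are 22 mm wide; open, the fingers measure 114 mm over their backs; the gripper's body (76 mm by 85 mm) begins 54 mm behind the grasp point. The pads swing forward as they close: fully open they stand 13 mm farther back than shut.
Start: joints at [1.106, 0.241, 0.005, 1.335, 0, 1.571], TCP at [0.224, 0.447, 0.248] pointing down, gripper open.
Joint ranges: [-2.72, 2.72], [-1.05, 1.87], [-1.09, 1.28], [-1.99, 2.15], [-1.42, 1.44], [-3.14, 3.14]. Speed limits (rad/s): [2.79, 2.79, 3.14, 3.14, 3.14, 3.14].

### API

Orientations are given as a unit quaternion [x, y, z, w].
In Python, from workcell import bot, camera, get_calibration gives the robot as it stands.
- The arm moves only by the tool apply_moves, never from a script. Its argument "steps" is a list of rows, each a list of 3 entries, a list of its own where there are three numbers: the shift along the tool's x, y, z as a fraction of full scale, then the turn, a rotation vector about the tool's x, y, z as a fraction of full scale, then the opening, from 0 (shut) to 1 (fully open). A call has exactly 8 rows; each row shifts and turns the commanded pose from where the row before left it, along the tool's axes as they then stand; what a row does not reach is not made up. Full scale, the value 1, is 20 cm for a shift and pi rad for a turn. A row lasts 1/12 s, in which the tool goes at most 41.7 mm and 7.16 degrees, less where a joint would pass 70% of its speed; a pose out of reach is approached as far as the arm can. A call with a number of a shift or a turn outside -1 to 1 is refused whole. A call with a gripper value outside its range is refused whole. The fingers move at their own pace and stop on an object; the grip force is fixed at half the most. Time passes only in rows, so rows that do not move let the fingers close, or fill a call up. It gives the time, the measured TCP pose, the force, the opening and the grip force at its end, in the units of the state.
- bot.get_obs(): the state, without advancing time (a new reading comes with each control period).
- camera(name): name is "scene" or "top" or "wrist"; returns (picture, depth): 400x640x3 uint8, red, green, blue; 400x640 float32, m along the optical axis (not along the pixel's ray), 0 where there is no reading.
- get_calibration(name): a dict with "fov_y" (degrees; the focal length in pixels is half the picture's height over the tangent of half this angle, whatever the lens; pixels are square), "cx", "cy" (the principal point, pixels), "rvec" (rotation vector, rad) and "tvec" (3), from world to camera coordinates, as OpenCV has them. Camera axes: x right, y down, z forward; pixel columns grow to the right and rows downward; lengths in m; the calibration is good to about 2 mm. A picture is of the moment at which its call begins: read the wrist's pose just before it. get_calibration takes no time and is no camera call; for the wrist camera it gives the pose at the moment of the call.
- bot.job_done(): hands the job in; it is judged then, once.
The state is a dict: "clock": time; "joint_pos": joint angles; "joint_vel": joint speeds; "tau": joint torques, N m; "eef_pos": TCP position; "tool_rot": TCP orientation; "ft_force": force on the tool from outside, world axes, zero at the start; "ft_torque": the same for the moment, N m; "grip_width": finger opening in m; "grasp_force": force on a finger pad.
Only numpy, scipy, OpenCV 4.12 (cv2) and the standard library are available. Lean on these libraries where they do the work, as an engineer would, in place of code of your own. Each camera call takes 0.05 s, during which the arm holds its last target. There are 200 camera calls.

### The job

The glue in the little teak planter box has set, so open the ratchet bar clamp that holds it. With your fingertips press the steel thumb release on the sliding jaw down and, keeping it down, push that jaw back along its bar, away from the box, until it is fully back against the end stop; then take your hand away. Pick nothing up, and leave the box and everything else on the table standing where it is.

Things in the scene. Friction and masses are not known exactly. Their poses are not given: they have to be found in the camera images.
- clamp: Ratchet bar clamp, jaws up, fixed to the table by two screwed-down feet (100 mm wide, at x -244 and 130 mm). Origin on the table under the bar; x runs along the bar in the opening direction, y across, z up. Steel bar 392 x 10 mm (x -252 to 140), ratchet teeth on top 33.5 mm above the table, pitch 10 mm. Fixed jaw: post and pad, 40 mm wide, x -240 to -213, 95 mm high.
- end_stop (a point): Middle of the end stop's face, which halts the sliding jaw: a dark block 30 mm wide, 46 mm high, at clamp x 116 mm, fixed on the bar's far end from the box; this point is 31 mm above the table.
- jaw (a joint): Sliding jaw, dark, 118 mm long, in m: 0 = closed on the box, grows along clamp +x, 0.100 = against the end stop. At 0, in clamp x: pad -102 to -95 mm; post -95 to -75, 95 mm high; release plate -68 to -24; heel -22 to 16, 78 mm high; all 32 to 40 mm wide and shifting with the value. Slides with about 4 N friction while the release is down; while it is up the ratchet blocks opening after a few mm.
- release (a joint): Thumb release, a spring rocker on a cross pin under the heel, in rad: 0 = up, 0.35 = fully down; its pawl clears the ratchet teeth from about 0.18. It springs up again when let go, so it must be kept down while the jaw moves. At point thumb_plate it takes 2 N to start and 4.5 N fully down, and goes down 5.5 mm to clear the teeth, 10 mm to its stop.
- thumb_plate (a point): Point on the top face of the release's ribbed steel plate, on the clamp's middle plane, 16 mm before (clamp -x of) the heel's face; 60 mm above the table while up. Plate 46 mm along the bar, 34 mm wide; up, it slopes with its end towards the box higher; level at 0.22 rad. It is the floor of a 53 mm gap between post and heel, open above and to both sides. The point moves with it.
- heel_face (a point): Middle of the heel's upright front face, which looks towards the box (clamp -x), 66 mm above the table; 32 mm wide, top edge 78 mm above the table. Moves with the sliding jaw; a push on it in clamp +x slides the jaw back.
- planter: Open teak planter box standing loose on its four legs between the two jaws, astride the bar: 110 mm along the bar, 130 mm across, 94 mm high, legs 18 mm square, underside 40 mm above the table, 0.55 kg. Origin on the table under its centre, x along the bar.
- pot: White ceramic pot with a succulent, 104 mm across, 76 mm high, 120 mm with the plant. Origin: centre of its underside, z up.
- tumbler: Stainless steel tumbler with a grey clip-on lid, 87 mm across, 170 mm high. Origin: centre of its underside, z up.
- glue: White plastic bottle of wood glue, 56 mm across, 165 mm high. Origin: centre of its underside, z up.
- jar: Open clear glass jar with gravel in it, 76 mm across, 96 mm high. Origin: centre of its underside, z up.
- sanding_block: Cork sanding block, 100 x 60 x 28 mm, lying flat. Origin: centre of its underside, x along its length.
- trowel: Green plastic hand trowel lying flat, 275 mm long, 73 mm wide, 30 mm high. Origin on the table, where handle and blade meet; x towards the tip of the blade (150 mm), handle to -x (123 mm).
There are look-alikes about, which are no part of the job. Leave any purple, red or yellow look-alike of the planter alone.

How it is judged:
On the way, in this order (a step that is already met when the one before it is completed fails the run):
1. the release is pressed down while the jaw is still closed on the box (value of joint release above 0.15 rad and value of joint jaw below 0.012 m).
2. the sliding jaw is pushed fully back along the bar (value of joint jaw above 0.092 m), for 0.1 s.
At the end, for the whole second after the job is handed in: The sliding jaw rests within 8 mm of its end stop, the robot touches nothing, the planter box stands upright within 12 mm of where it was, and every other thing lies within 20 mm of where it was (value of joint jaw above 0.092 m and velocity of joint jaw below 0.005 m/s and distance of planter from where it was at the start of the episode below 0.012 m and angle between planter's own z axis and vertical below 0.06 rad and linear speed of planter below 0.01 m/s and distance of each of pot, tumbler, glue, jar, sanding_block, trowel from where it was at the start of the episode below 0.02 m).
It fails at once if the planter box is shoved more than 15 mm, lifted or tipped (distance of planter from where it was at the start of the episode above 0.015 m or height (world z) of planter above 0.008 m or angle between planter's own z axis and vertical above 0.15 rad).
It fails at once if the succulent pot or tumbler is knocked, lifted or carried (distance of any of pot, tumbler from where it was at the start of the episode above 0.03 m or angle between any of pot, tumbler's own z axis and vertical above 0.3 rad).
It fails at once if the glue bottle or jar is knocked, lifted or carried (distance of any of glue, jar from where it was at the start of the episode above 0.03 m or angle between any of glue, jar's own z axis and vertical above 0.3 rad).
It fails at once if the sanding block or trowel is knocked, lifted or carried (distance of any of sanding_block, trowel from where it was at the start of the episode above 0.03 m or angle between any of sanding_block, trowel's own z axis and vertical above 0.3 rad).
It also fails if it takes over 32 s, if anything falls off the work surface, if the arm or the gripper's body presses on something with over 40 N, if the wrist force passes 120 N, or if a joint passes its speed limit or range.

## Working session

There is one attempt and no reset: what is moved stays moved. The work goes in short steps, Python scripts to look and compute and a tool call to move; the robot and the scene stay as the last step left them, time stands still between calls to the robot, and variables do not carry over. Pictures are saved under pics/ and viewed, at most 10 in all, crops included, and the job is handed in when it is done.

Besides the shell and the picture viewer there is one more tool, called after "Request:" as name([rows], argument=value, ...), one row to a line, values as JSON. apply_moves: Moves the arm, as the interface text tells. Its arguments: {"type":"object","properties":{"steps":{"type":"array"}},"required":["steps"]}

```bash
mkdir -p pics
cat > h.py <<'E'
import numpy as np,cv2
from workcell import bot,camera,get_calibration
def cal(n):
    c=get_calibration(n);f=200/np.tan(np.radians(c['fov_y'])/2)
    R=cv2.Rodrigues(np.array(c['rvec'],float))[0];return c,f,R,np.array(c['tvec'],float).ravel()
def cloud(n,d):
    c,f,R,t=cal(n);v,u=np.mgrid[:400,:640]
    P=np.stack([(u-c['cx'])/f*d,(v-c['cy'])/f*d,d],-1)
    return (P-t)@R
def proj(n,p):
    c,f,R,t=cal(n);q=R@np.array(p)+t;return q[0]/q[2]*f+c['cx'],q[1]/q[2]*f+c['cy']
E
python3 - <<'E'
from h import *
for n in('top','scene'):
    im,d=camera(n);np.savez(f'/tmp/{n}.npz',im=im,d=d);cv2.imwrite(f'pics/{n}.png',im[:,:,::-1]);print(n,get_calibration(n))
E
```

```text
top {'fov_y': 52.190577700371556, 'cx': 317.12943535424284, 'cy': 208.05642872160496, 'rvec': array([ 2.11488291, -2.13598145,  0.17544161]), 'tvec': array([-0.10638823,  0.56015563,  1.34147524])}
scene {'fov_y': 49.236459389587615, 'cx': 319.1909494046895, 'cy': 200.5045239738364, 'rvec': array([ 2.23116219,  1.27409018, -0.39303847]), 'tvec': array([-0.14980196, -0.38147549,  1.60642733])}
```

View pics/top.png

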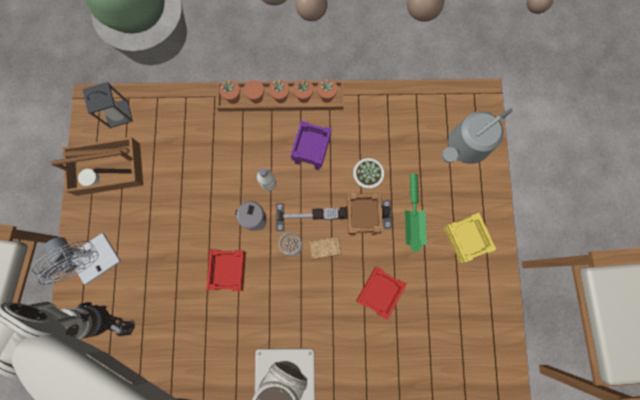

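View pics/scene.png

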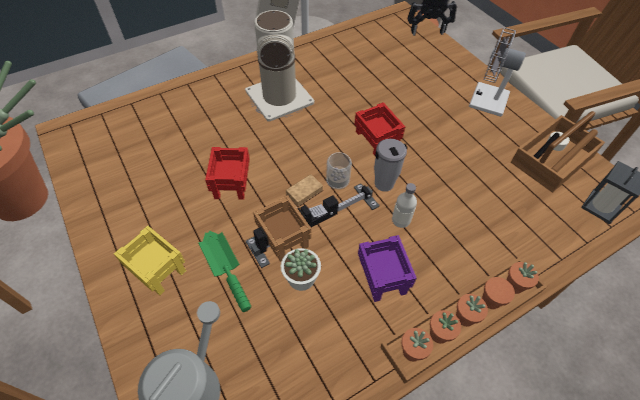

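The top view shows the brown teak planter at (365,213), held in the clamp. The sliding jaw is at about (330,213) and the end stop at about (280,215). The red (225,270), red (381,293), purple (311,146) and yellow (470,238) boxes are look-alikes; only the brown one is teak and sits between the jaws. I'll confirm it in a crop and measure.

Run:
```python
from h import *
z=np.load('/tmp/top.npz');im,d=z['im'],z['d'];P=cloud('top',d)
cv2.imwrite('pics/crop.png',cv2.resize(im[150:270,230:430,::-1],None,fx=4,fy=4,interpolation=cv2.INTER_CUBIC))
# clamp bar row profile
for u in range(272,398,3):
    print(u,[tuple((P[v,u]*1000).round().astype(int)) for v in (211,214,217)],im[214,u])
for n,(u,v) in dict(tumbler=(251,215),glue=(265,179),jar=(290,244),pot=(368,173),block=(324,248)).items():print(n,P[v,u].round(3))
print(bot.get_obs())
```

```text
272 [(np.int64(560), np.int64(49), np.int64(-9)), (np.int64(548), np.int64(48), np.int64(-1)), (np.int64(538), np.int64(48), np.int64(-4))] [157 119  83]
275 [(np.int64(559), np.int64(37), np.int64(0)), (np.int64(548), np.int64(37), np.int64(-3)), (np.int64(538), np.int64(37), np.int64(-2))] [145 114  89]
278 [(np.int64(557), np.int64(25), np.int64(9)), (np.int64(542), np.int64(23), np.int64(34)), (np.int64(532), np.int64(22), np.int64(36))] [81 80 81]
281 [(np.int64(552), np.int64(12), np.int64(36)), (np.int64(541), np.int64(12), np.int64(44)), (np.int64(530), np.int64(11), np.int64(43))] [60 50 47]
284 [(np.int64(557), np.int64(5), np.int64(8)), (np.int64(547), np.int64(5), np.int64(2)), (np.int64(532), np.int64(2), np.int64(32))] [140 126 125]
287 [(np.int64(558), np.int64(-6), np.int64(3)), (np.int64(548), np.int64(-5), np.int64(-3)), (np.int64(532), np.int64(-8), np.int64(34))] [162 148 144]
290 [(np.int64(559), np.int64(-16), np.int64(-3)), (np.int64(548), np.int64(-16), np.int64(-1)), (np.int64(532), np.int64(-18), np.int64(33))] [157 142 138]
293 [(np.int64(559), np.int64(-26
[... 5666 characters left out ...]
pos': array([ 1.10601168e+00,  2.41289813e-01,  3.84943018e-03,  1.33520724e+00,
       -2.35875160e-05,  1.57078646e+00]), 'joint_vel': array([ 1.39285144e-03, -6.47352490e-04,  3.47490395e-03,  7.05768840e-05,
        1.26780650e-04,  5.83635148e-04]), 'tau': array([ 2.70599839e-04, -3.73137796e+01,  2.53010219e+01,  1.08480093e-02,
        8.21043585e-06, -6.08065193e-06]), 'eef_pos': array([0.22387854, 0.44647209, 0.24752221]), 'tool_rot': array([ 2.30301285e-01,  9.73118935e-01, -9.03478583e-04, -2.01709851e-04]), 'ft_force': array([ 0.06961095,  0.06655256, -0.23321584]), 'ft_torque': array([ 0.03643555, -0.01757141, -0.05508628]), 'grasp_force': 0.0, 'grip_width': 0.08570416901603638}
```

View pics/crop.png

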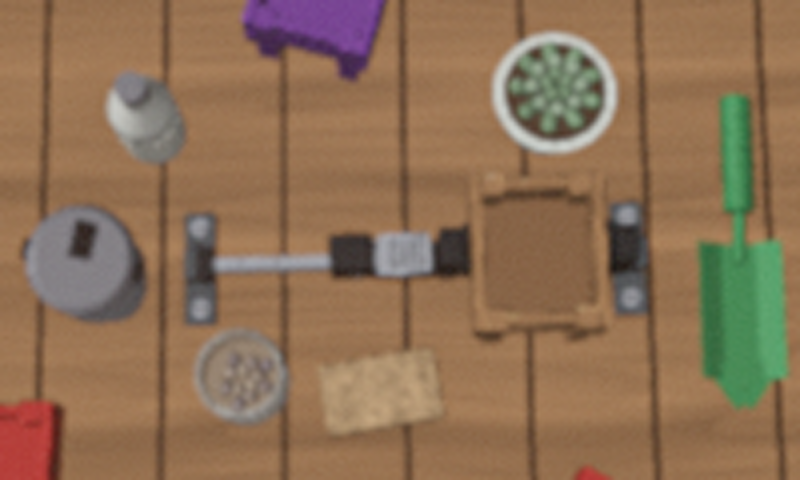

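The crop confirms it: the brown teak planter sits between the clamp pads. The steel plate is at crop (403,255), the heel at (350,257) and the post at (453,250). The bar runs roughly along world +y. Next I'll get its exact axis.

Run:
```python
from h import *
z=np.load('/tmp/top.npz');im,d=z['im'].astype(int),z['d'];c,f,R,t=cal('top');C=-R.T@t
v,u=np.mgrid[:400,:640]
ray=np.stack([(u-c['cx'])/f,(v-c['cy'])/f,np.ones_like(u,float)],-1)@R
def at(h): s=(h-C[2])/ray[...,2]; return C+s[...,None]*ray
g=im.sum(-1)/3;sat=im.max(-1)-im.min(-1);P=cloud('top',d)
def sel(m,h,n):
    p=at(h)[m][:,:2]; print(n,len(p),'mid',p.mean(0).round(4),'min',p.min(0).round(4),'max',p.max(0).round(4)); return p.mean(0)
box=lambda a,b,e,k:(u>=a)&(u<b)&(v>=e)&(v<k)
bar=sel(box(286,311,209,222)&(sat<30)&(g>110),.0335,'bar')
pb=at(.0335)[box(286,311,209,222)&(sat<30)&(g>110)][:,:2];print('bar slope',np.polyfit(pb[:,1],pb[:,0],1))
sel(box(311,324,205,225)&(g<85)&(sat<30)&(P[...,2]>.06),.078,'heel')
sel(box(322,340,205,225)&(g>110)&(sat<25),.06,'plate')
sel(box(338,350,203,224)&(g<75)&(P[...,2]>.07),.095,'post')
sel(box(380,393,203,224)&(g<75)&(P[...,2]>.075),.095,'fixpost')
a=sel(box(270,290,200,232)&(sat<20)&(g<125)&(P[...,2]<.028),.01,'foot1')
b=sel(box(380,398,195,232)&(sat<20)&(g<125)&(P[...,2]<.028),.01,'foot2')
print('axis feet',(a-b),np.degrees(np.arctan2(*(a-b)[::-1])))
```

```text
bar 100 mid [ 0.5365 -0.0459] min [ 0.5308 -0.0871] max [ 0.5421 -0.0047]
bar slope [0.01067169 0.53698367]
heel 99 mid [ 0.5354 -0.1135] min [ 0.5202 -0.1314] max [ 0.5508 -0.0982]
plate 144 mid [ 0.5397 -0.1567] min [ 0.5225 -0.179 ] max [ 0.5569 -0.1349]
post 86 mid [ 0.5361 -0.1988] min [ 0.5168 -0.2104] max [ 0.5567 -0.187 ]
fixpost 87 mid [ 0.5387 -0.3361] min [ 0.5188 -0.351 ] max [ 0.5587 -0.3242]
foot1 93 mid [0.5335 0.0184] min [0.4899 0.0076] max [0.5819 0.0291]
foot2 85 mid [ 0.532  -0.3551] min [ 0.4964 -0.368 ] max [ 0.5885 -0.3422]
axis feet [0.00152625 0.37348542] 89.76586107243253
```

Request:
apply_moves([
  [[0,0,0],[0,0,0.039],0],
  [[0,0,0],[0,0,0.039],0],
  [[0,0,0],[0,0,0.039],0],
  [[0,0,0],[0,0,0.039],0],
  [[0,0,0],[0,0,0.039],0],
  [[0,0,0],[0,0,0.039],0],
  [[0,0,0],[0,0,0.039],0],
  [[0,0,0],[0,0,0.039],0],
])

```text
clock: 0.77
eef_pos: [0.224, 0.4466, 0.2477]
tool_rot: [0.664, 0.748, -0.001, 0.0]
ft_force: [-0.2, 0.2, -0.3]
grip_width: 0.0001
grasp_force: 0.0
```

Request:
apply_moves([
  [[0,0,0],[0,0,0.0378],0],
  [[-0.15,0.08,0],[0,0,0],0],
  [[-0.15,0.08,0],[0,0,0],0],
  [[-0.15,0.08,0],[0,0,0],0],
  [[-0.15,0.08,0],[0,0,0],0],
  [[-0.15,0.08,0],[0,0,0],0],
  [[-0.15,0.08,0],[0,0,0],0],
  [[-0.15,0.08,0],[0,0,0],0],
])

```text
clock: 1.43
eef_pos: [0.3377, 0.2361, 0.248]
tool_rot: [0.704, 0.71, -0.0, -0.0]
ft_force: [1.0, -0.2, 0.1]
grip_width: 0.0002
grasp_force: 0.0
```

Request:
apply_moves([
  [[-0.15,0.08,0],[0,0,0],0],
  [[-0.15,0.08,0],[0,0,0],0],
  [[-0.15,0.08,0],[0,0,0],0],
  [[-0.15,0.08,0],[0,0,0],0],
  [[-0.15,0.08,0],[0,0,0],0],
  [[-0.15,0.08,0],[0,0,0],0],
  [[-0.15,0.08,0],[0,0,0],0],
  [[-0.15,0.08,0],[0,0,0],0],
])

```text
clock: 2.1
eef_pos: [0.4675, -0.003, 0.248]
tool_rot: [0.705, 0.709, -0.0, -0.0]
ft_force: [0.2, 0.6, 0.6]
grip_width: -0.0001
grasp_force: 0.0
```

Request:
apply_moves([
  [[-0.1225,0.058,0],[0,0,0],0],
  [[-0.1225,0.058,0],[0,0,0],0],
  [[-0.1225,0.058,0],[0,0,0],0],
  [[-0.1225,0.058,0],[0,0,0],0],
  [[-0.1225,0.058,0],[0,0,0],0],
  [[-0.1225,0.058,0],[0,0,0],0],
  [[0,0,0],[0,0,0],0],
  [[0,0,0],[0,0,0],0],
])

```text
clock: 2.77
eef_pos: [0.5378, -0.1489, 0.2472]
tool_rot: [0.705, 0.709, -0.0, -0.001]
ft_force: [-0.4, 0.6, -0.3]
grip_width: 0.0002
grasp_force: 0.0
```

Run:
```python
from h import *
im,d=camera('wrist');np.savez('/tmp/w.npz',im=im,d=d);P=cloud('wrist',d)
cv2.imwrite('pics/w1.png',im[:,:,::-1])
o=bot.get_obs();print(o['eef_pos'],o['joint_pos'])
for p in [(.537,-.134,.078),(.537,-.15,.06),(.537,-.187,.095)]:print(p,np.round(proj('wrist',p)))
m=(abs(P[...,0]-.537)<.012)&(d>0)
for y in np.arange(-.21,-.085,.004):
    k=m&(abs(P[...,1]-y)<.002); print(round(y,3),k.sum(),np.round(np.percentile(P[k][:,2],[10,50,90])*1000) if k.sum() else '')
k=(abs(P[...,1]+.117)<.01)&(P[...,2]>.07)&(P[...,2]<.09)&(abs(P[...,0]-.537)<.04);print('heel x',np.percentile(P[k][:,0],[2,50,98]))
```

```text
[ 0.53741864 -0.14799114  0.24742245] [-2.68896725e-01  3.57499904e-01  1.63803119e-01  1.37921239e+00
  3.55673744e-04  1.29588179e+00]
(0.537, -0.134, 0.078) [320. 175.]
(0.537, -0.15, 0.06) [320. 187.]
(0.537, -0.187, 0.095) [319. 230.]
-0.21 0 
-0.206 0 
-0.202 1 [95. 95. 95.]
-0.198 76 [95. 97. 98.]
-0.194 85 [96. 97. 97.]
-0.19 87 [96. 97. 98.]
-0.186 384 [55. 80. 96.]
-0.182 2 [59. 72. 85.]
-0.178 41 [67. 68. 69.]
-0.174 79 [67. 68. 69.]
-0.17 80 [66. 67. 69.]
-0.166 85 [65. 66. 67.]
-0.162 92 [64. 66. 67.]
-0.158 222 [ 64. 270. 284.]
-0.154 328 [ 63. 278. 284.]
-0.15 253 [ 62. 270. 281.]
-0.146 251 [ 61. 270. 281.]
-0.142 890 [238. 255. 292.]
-0.138 5050 [253. 291. 320.]
-0.134 1463 [278. 308. 321.]
-0.13 4423 [302. 316. 328.]
-0.126 114 [ 79.  80. 329.]
-0.122 97 [79. 80. 81.]
-0.118 96 [78. 80. 81.]
-0.114 98 [78. 80. 81.]
-0.11 100 [79. 80. 81.]
-0.106 100 [79. 80. 81.]
-0.102 100 [78. 80. 81.]
-0.098 105 [78. 80. 80.]
-0.094 162 [ 2. 68. 79.]
-0.09 79 [ 1.  3. 34.]
-0.086 60 [ 1.  3. 36.]
heel x [0.52511247 0.54061423 0.55608194]
```

View pics/w1.png

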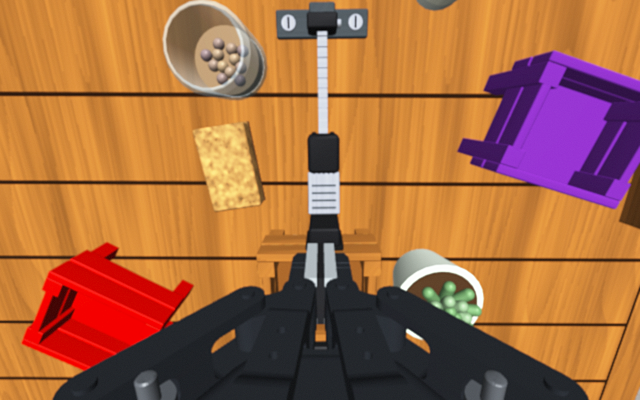

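The wrist view shows the jaw clear below: heel at (323,152), plate at (323,193), post at (323,232). The finger comes down into the gap with about 5 mm to the heel.

Request:
apply_moves([
  [[0,0.01,0.05],[0,0,0],0],
  [[0,0,0.1],[0,0,0],0],
  [[0,0,0.12],[0,0,0],0],
  [[0,0,0.14],[0,0,0],0],
  [[0,0,0.14],[0,0,0],0],
  [[0,0,0.11],[0,0,0],0],
  [[0,0,0.06],[0,0,0],0],
  [[0,0,0.03],[0,0,0],0],
])

```text
clock: 3.48
eef_pos: [0.5376, -0.146, 0.0954]
tool_rot: [0.704, 0.71, -0.001, -0.002]
ft_force: [0.9, -0.5, -0.4]
grip_width: 0.0002
grasp_force: 0.0
```

Request:
apply_moves([
  [[-0.012,0.006,0],[0,0,0],0],
  [[0,0,0.02],[0,0,0],0],
  [[0,0,0.02],[0,0,0],0],
  [[0,0,0.02],[0,0,0],0],
  [[0,0,0.02],[0,0,0],0],
  [[0,0,0.02],[0,0,0],0],
  [[0,0,0.01],[0,0,0],0],
  [[0,0,0],[0,0,0],0],
])

```text
clock: 4.15
eef_pos: [0.5413, -0.1505, 0.0762]
tool_rot: [0.705, 0.71, -0.0, 0.0]
ft_force: [0.1, -0.8, 1.9]
grip_width: -0.0002
grasp_force: 0.7
```

Request:
apply_moves([
  [[0,0,0.01],[0,0,0],0],
  [[0,0,0.01],[0,0,0],0],
  [[0,0,0.01],[0,0,0],0],
  [[0,0,0.008],[0,0,0],0],
  [[0,0,0],[0,0,0],0],
  [[0,0,0],[0,0,0],0],
  [[0,0,0],[0,0,0],0],
  [[0,0,0],[0,0,0],0],
])

```text
clock: 4.82
eef_pos: [0.5417, -0.151, 0.0694]
tool_rot: [0.705, 0.709, -0.0, 0.001]
ft_force: [-0.4, -2.8, 5.2]
grip_width: 0.0004
grasp_force: 2.7
```

Run:
```python
from h import *
for i in range(3):
    im,d=camera('scene');o=bot.get_obs();print(o['eef_pos'],o['ft_force'])
u,v=map(int,proj('scene',(.539,-.14,.08)));print(u,v)
cv2.imwrite('pics/s2.png',cv2.resize(im[v-60:v+60,u-80:u+80,::-1],None,fx=5,fy=5,interpolation=cv2.INTER_CUBIC))
```

```text
[ 0.54165166 -0.1509937   0.06942416] [-0.36625667 -3.22700254  5.3895234 ]
[ 0.54166926 -0.15098654  0.06943621] [-0.7338911  -3.26036776  4.63610644]
[ 0.5416758  -0.15101242  0.0694413 ] [-0.84683512 -3.48108073  5.77952359]
321 203
```

View pics/s2.png

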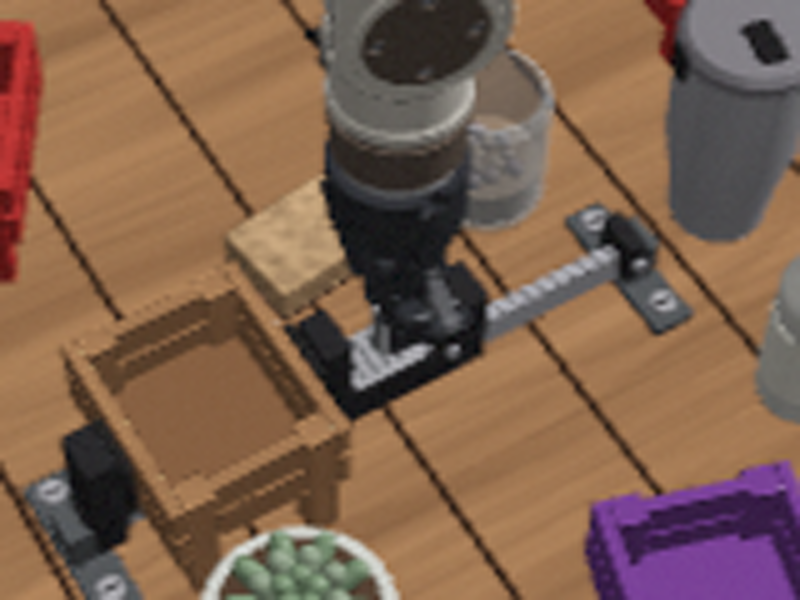

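The fingertip is on the plate, tip at about 52 mm, so the plate is down about 8 mm with 5 N. The planter at (210,370) in the crop hasn't moved. Now I push.

Request:
apply_moves([
  [[0.015,0,0],[0,0,0],0],
  [[0.02,0,0],[0,0,0],0],
  [[0.025,0,0],[0,0,0],0],
  [[0.025,0,0],[0,0,0],0],
  [[0.025,0,0],[0,0,0],0],
  [[0.025,0,0],[0,0,0],0],
  [[0.025,0,0],[0,0,0],0],
  [[0.025,0,0],[0,0,0],0],
])

```text
clock: 5.63
eef_pos: [0.5411, -0.1142, 0.0695]
tool_rot: [0.705, 0.709, -0.001, 0.001]
ft_force: [-1.4, -4.3, 5.3]
grip_width: 0.0
grasp_force: 3.1
```

Request:
apply_moves([
  [[0.03,0,0],[0,0,0],0],
  [[0.035,0,0],[0,0,0],0],
  [[0.035,0,0],[0,0,0],0],
  [[0.035,0,0],[0,0,0],0],
  [[0.035,0,0],[0,0,0],0],
  [[0.035,0,0],[0,0,0],0],
  [[0.035,0,0],[0,0,0],0],
  [[0.02,0,0],[0,0,0],0],
])

```text
clock: 6.3
eef_pos: [0.5403, -0.0616, 0.0692]
tool_rot: [0.705, 0.71, -0.001, 0.001]
ft_force: [-1.9, -3.6, 6.2]
grip_width: 0.0002
grasp_force: 3.2
```

Request:
apply_moves([
  [[0.015,0,0],[0,0,0],0],
  [[0.015,0,0],[0,0,0],0],
  [[0.015,0,0],[0,0,0],0],
  [[0.01,0,0],[0,0,0],0],
  [[0.01,0,0],[0,0,0],0],
  [[0,0,0],[0,0,0],0],
  [[0,0,0],[0,0,0],0],
  [[0,0,0],[0,0,0],0],
])

```text
clock: 6.97
eef_pos: [0.5405, -0.0494, 0.0695]
tool_rot: [0.705, 0.709, -0.001, 0.001]
ft_force: [-1.6, -4.6, 7.3]
grip_width: 0.0001
grasp_force: 3.5
```

Request:
apply_moves([
  [[0.01,0,0],[0,0,0],0],
  [[0.01,0,0],[0,0,0],0],
  [[0.005,0,0],[0,0,0],0],
  [[0.005,0,0],[0,0,0],0],
  [[0,0,0],[0,0,0],0],
  [[0,0,0],[0,0,0],0],
  [[0,0,0],[0,0,0],0],
  [[0,0,0],[0,0,0],0],
])

```text
clock: 7.63
eef_pos: [0.5413, -0.044, 0.0699]
tool_rot: [0.705, 0.709, -0.0, 0.002]
ft_force: [-0.9, -5.6, 9.6]
grip_width: -0.0002
grasp_force: 3.9
```

Run:
```python
from h import *
im,d=camera('scene');o=bot.get_obs();print(o['eef_pos'],o['ft_force'])
u,v=map(int,proj('scene',(.539,-.05,.06)));print(u,v)
cv2.imwrite('pics/s3.png',cv2.resize(im[v-60:v+60,u-80:u+80,::-1],None,fx=5,fy=5,interpolation=cv2.INTER_CUBIC))
```

```text
[ 0.54124806 -0.04398757  0.06992957] [-0.71920406 -5.51454323  6.73521669]
347 194
```

View pics/s3.png

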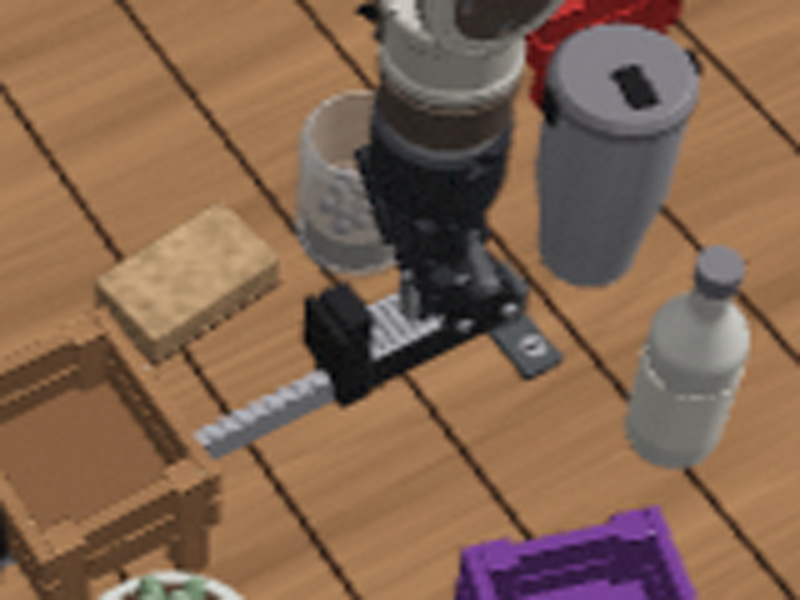

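The jaw is at or very near the stop: its heel overlaps the end stop at (500,300). I'll push a little more to see the force rise.

Request:
apply_moves([
  [[0.01,0,0],[0,0,0],0],
  [[0.01,0,0],[0,0,0],0],
  [[0,0,0],[0,0,0],0],
  [[0,0,0],[0,0,0],0],
  [[0,0,0],[0,0,0],0],
  [[0,0,0],[0,0,0],0],
  [[0,0,0],[0,0,0],0],
  [[0,0,0],[0,0,0],0],
])

```text
clock: 8.35
eef_pos: [0.5413, -0.0432, 0.07]
tool_rot: [0.706, 0.708, -0.003, 0.004]
ft_force: [-1.4, -14.8, 7.4]
grip_width: 0.0
grasp_force: 9.2
```

The force has risen to 15 N with no motion, so the jaw is on its end stop. Lifting off.

Request:
apply_moves([
  [[-0.015,0,-0.01],[0,0,0],0],
  [[-0.005,0,-0.04],[0,0,0],0],
  [[-0.01,0,-0.08],[0,0,0],0],
  [[0,0,-0.12],[0,0,0],0],
  [[0,0,-0.14],[0,0,0],0],
  [[0,0,-0.14],[0,0,0],0],
  [[0,0,-0.12],[0,0,0],0],
  [[0,0,-0.06],[0,0,0],0],
])

```text
clock: 9.02
eef_pos: [0.5413, -0.0433, 0.2142]
tool_rot: [0.704, 0.71, 0.002, 0.001]
ft_force: [-0.1, -0.9, 0.3]
grip_width: 0.0002
grasp_force: 0.0
```

Request:
apply_moves([
  [[-0.05,0,-0.05],[0,0,0],0],
  [[-0.1,0,0],[0,0,0],0],
  [[-0.1,0,0],[0,0,0],0],
  [[-0.1,0,0],[0,0,0],0],
  [[-0.1,0,0],[0,0,0],0],
  [[-0.05,0,0],[0,0,0],0],
  [[0,0,0],[0,0,0],0],
  [[0,0,0],[0,0,0],0],
])

```text
clock: 9.68
eef_pos: [0.5406, -0.1442, 0.2201]
tool_rot: [0.705, 0.709, 0.0, -0.001]
ft_force: [0.1, 0.3, -0.6]
grip_width: 0.0004
grasp_force: 0.0
```

Run:
```python
from h import *
im,d=camera('wrist');o=bot.get_obs();print(o['eef_pos'],o['ft_force']);P=cloud('wrist',d)
k=(abs(P[...,0]-.539)<.012)&(P[...,2]>.07)&(P[...,2]<.085)&(P[...,1]>-.06)&(P[...,1]<.03);print('heel y',np.percentile(P[k][:,1],[2,98]))
cv2.imwrite('pics/w4.png',im[:,:,::-1])
```

```text
[ 0.54074431 -0.1436099   0.22021577] [0.16514543 0.24379401 0.26407817]
heel y [-0.03223121  0.00395306]
```

View pics/w4.png

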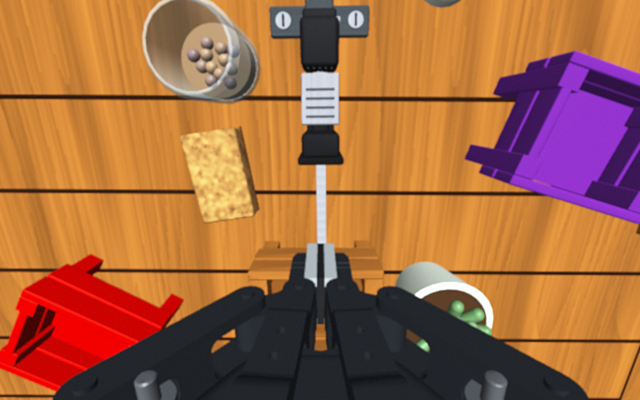

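The jaw has moved back about 98–100 mm: the heel at (320,40) is against the end stop, the plate at (320,98) is up, and the hand is clear. Nothing else has moved.

```bash
python3 -c "
from workcell import bot;print(bot.job_done())"
```

```text
the job is handed in; nothing more can be done
None
```

The clamp is open: I held the release down and pushed the sliding jaw back to its end stop. The hand is clear, the planter and everything else in view look undisturbed, and the job is handed in (no verdict was returned).

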